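# Lock the collar of the loaded counting chamber

## Robot

A 7-joint arm with a two-finger parallel gripper is mounted at the origin on a cart in front of the work surface, level with it; the furniture and walls round the work are solid. World frame = base frame: x ahead of the robot, y to its left, z up, the work surface at z = 0. Lengths are in mm, angles in rad, forces in N, time in s.
With the tool pointing down it reaches from about 400 to 875 mm from the base axis. Payload 4.4 kg.
Tool frame: the origin (TCP) lies on the centre line of the jaws, within the pads' length; the fingertips stand 11 mm ahead of it and the grasp point (between the pads) lies 8 mm behind it (ctrl.tips_ahead is the distance from the TCP to the fingertips, in mm); z points along the fingers, y is the line along which they close (so a half turn about z gives the same grasp; the last joint's range is limited). The gripper opens to 85 mm and grips with 20 to 120 N. Pads are 22 mm wide; open, the fingers measure 114 mm over their backs; the gripper's body (76 mm by 85 mm) begins 54 mm behind the grasp point. The pads swing forward as they close: fully open they stand 13 mm farther back than shut.
Start: joints at [-1.204, 0.628, 0.038, 1.517, -0.027, 0.996, -0.02], TCP at [272.597, 590.092, 203.913] pointing down, gripper open.
Joint ranges: [-3.06, 3.06], [-0.37, 2.12], [-1.25, 1.32], [0.18, 2.47], [-1.1, 4.24], [0.23, 1.98], [-2.94, 2.94]. Speed limits (rad/s): [2.57, 2.57, 3.14, 3.14, 3.14, 3.14, 3.14].

## Interface

Orientations are given as [roll, pitch, yaw] about the fixed x, y, z axes, in that order (R = Rz(yaw) Ry(pitch) Rx(roll)).
In Python, from cell import ctrl, eyes, job gives the robot as it stands. The module is installed in compiled form; this text tells all that it offers.
- The arm moves only by the tool carry_out, never from a script. Its argument "moves" is a list of rows, each an object of numbers: "tx", "ty", "tz": the shift along the tool's x, y, z as a fraction of full scale; "twist": the turn about the tool's z as a fraction of full scale; "fingers": the opening, from 0 (shut) to 1 (fully open). In form: [{"tx": .., "ty": .., "tz": .., "twist": .., "fingers": ..}, ...]. A call has 1 to 12 rows; each row shifts and turns the commanded pose from where the row before left it, along the tool's axes as they then stand; what a row does not reach is not made up. Full scale, the value 1, is 0.3 m for a shift and pi rad for a turn. A row lasts 1/8 s, in which the tool goes at most 62.5 mm and 10.7 degrees, less where a joint would pass 70% of its speed; a pose out of reach is approached as far as the arm can. A call with a number of a shift or a turn outside -1 to 1 is refused whole. A call with a gripper value outside its range is refused whole. The fingers move at their own pace and stop on an object; the grip force is fixed at half the most. Time passes only in rows, so rows that do not move let the fingers close. It gives the time, the measured TCP pose, the force, the opening and the grip force at its end, in the units of the state.
- ctrl.read_state(): the state, without advancing time (a new reading comes with each control period).
- eyes.get_image(name): name is "scene" or "top" or "wrist"; returns a dict with "color" (400x640x3 uint8, blue, green, red), "fovy" (degrees; the focal length in pixels is half the picture's height over the tangent of half this angle, whatever the lens; pixels are square), "cx", "cy" (the principal point, pixels), "k1" (the pictures are not rectified: a ray, as slopes to the right and down, at radius r is drawn at 1 + k1 r^2 times it, then the intrinsics apply), "world_from_camera" (4x4, takes a point from camera to world coordinates). Camera axes: x right, y up, looking along -z (the intrinsics and any distortion apply to the point x, -y, -z); pixel columns grow to the right and rows downward; lengths in mm; the calibration is good to about 2 mm. A picture is of the moment at which its call begins. There is no depth.
- job.finish_job(): hands the job in; it is judged then, once.
The state is a dict: "clock": time; "qpos": joint angles; "qd": joint speeds; "tau": joint torques, N m; "eef_pos": TCP position; "tool_rot": TCP orientation; "force": force on the tool from outside, world axes, zero at the start; "torque": the same for the moment, N m; "width": finger opening in mm; "gripper_force": force on a finger pad.
Only numpy, scipy, OpenCV 4.12 (cv2) and the standard library are available. Lean on these libraries where they do the work, as an engineer would, in place of code of your own. Each camera call takes 0.05 s, during which the arm holds its last target. There are 200 camera calls.

## Task

Two round counting chambers stand on the desk, a tall one with a check source already in its well and a low empty one. Lock the tall chamber: turn its collar clockwise (seen from above) by the lever until the lever points at the raised mark on the rim, no further, then let go. Leave the low chamber's collar as it is.

Things in the scene. Friction and masses are not known exactly. Their poses are not given: they have to be found in the camera images.
- tall: The taller of two counting chambers, fixed: grey round housing, flat aluminium flange 152 mm across, its top 100 mm above the desk. Origin on the vertical axis, which the collar turns about, at desk height. Locked mark: the only dark block on the flange, 12 x 12 mm, 3 mm high, at its edge, 70 mm from the axis along this body's -x. A 25 mm check source lies inside the collar.
- tall_collar (a joint): Turn of the tall chamber's collar, rad, growing clockwise seen from above: 0 open stop, 1.30 locked (lever along -x of tall, at the mark), 1.80 far stop, past the mark. Starts at 0 to 0.5. Steel ring, 70 mm outside, 44 mm inside, top 17 mm above the flange. No spring; stays where it is left (friction 0.12 N m, 2.5 N at the lever).
- tall_lever (a point): Centre of the tall chamber's lever, an upright steel fin on the collar, 50 mm from the axis: 12 mm thick (tangential), 24 mm long (radial), 34 mm high. This point is 123 mm above the desk; the fin spans 6 to 40 mm above the flange. Can be pinched across its thickness from above, or pushed. It turns with the collar.
- low_lever (a point): Centre of the same fin on the low chamber, which is alike but lower (flange top 45 mm above the desk, this point 68 mm) and holds no source. Not to be moved.

How it is judged:
By the outcome, as a careful person would: the job done as asked, in the order asked, and still so for the second after the job is handed in, with the robot touching nothing.
It also fails if it takes over 35 s, if anything falls off the work surface, if the arm or the gripper's body presses on something with over 40 N, if the wrist force passes 120 N, or if a joint passes its speed limit or range.

## Working session

There is one attempt and no reset: what is moved stays moved. The work goes in short steps, Python scripts to look and compute and a tool call to move; the robot and the scene stay as the last step left them, time stands still between calls to the robot, and variables do not carry over. Pictures are saved under pics/ and viewed, at most 10 in all, crops included, and the job is handed in when it is done.

Besides the shell and the picture viewer there is one more tool, called after "Request:" as name([rows], argument=value, ...), one row to a line, values as JSON. carry_out: Moves the arm, as the interface text tells. Its arguments: {"type":"object","properties":{"moves":{"type":"array","items":{"type":"object","properties":{"tx":{"type":"number","minimum":-1,"maximum":1},"ty":{"type":"number","minimum":-1,"maximum":1},"tz":{"type":"number","minimum":-1,"maximum":1},"twist":{"type":"number","minimum":-1,"maximum":1},"fingers":{"type":"number"}}}}},"required":["moves"]}

```bash
mkdir -p pics; cat > h.py <<'E'
import numpy as np, cv2
from cell import ctrl, eyes, job
def cam(n,f=None):
    d=eyes.get_image(n)
    if f: cv2.imwrite(f,d["color"])
    return d
def K(d):
    f=200/np.tan(np.radians(d["fovy"])/2); return f
def ray(d,u,v):
    f=K(d); p=np.array([(u-d["cx"])/f,(v-d["cy"])/f]); s=p.copy()
    for _ in range(30): s=p/(1+d["k1"]*(s@s))
    T=np.array(d["world_from_camera"]); return T[:3,3],T[:3,:3]@np.array([s[0],-s[1],-1])
def atz(d,u,v,z):
    o,r=ray(d,u,v); return o+r*(z-o[2])/r[2]
def proj(d,P):
    T=np.array(d["world_from_camera"]); c=T[:3,:3].T@(np.array(P)-T[:3,3]); s=np.array([c[0],-c[1]])/-c[2]
    s=s*(1+d["k1"]*(s@s)); return s*K(d)+np.array([d["cx"],d["cy"]])
E
python3 - <<'E'
from h import *
import pickle
a=cam("scene","pics/s.png");b=cam("top","pics/t.png");pickle.dump((a,b),open("a.pkl","wb"))
s=ctrl.read_state();print(s["clock"],s["eef_pos"],s["tool_rot"],s["width"],ctrl.tips_ahead)
for d in(a,b):print(d["world_from_camera"],d["fovy"],d["k1"])
E
```

```text
0.1 [272.3639134  589.51543198 203.0684728 ] [-3.13985618e+00  4.60820338e-05  2.70874235e+00] 85.49242110907046 11.0
[[ 8.58446772e-01  3.73023535e-01 -3.52026393e-01  1.62121760e+02]
 [-5.12698913e-01  6.43426398e-01 -5.68456062e-01 -5.65997983e+02]
 [ 1.44555845e-02  6.68472821e-01  7.43596075e-01  9.18721967e+02]
 [ 0.00000000e+00  0.00000000e+00  0.00000000e+00  1.00000000e+00]] 44.79184504253193 -0.14322081932846734
[[-1.30118228e-01  9.70991069e-01 -2.00613040e-01  3.51641536e+02]
 [-9.91482646e-01 -1.28568623e-01  2.07911686e-02  6.36648396e+01]
 [-5.60450327e-03  2.01609657e-01  9.79449915e-01  9.29731896e+02]
 [ 0.00000000e+00  0.00000000e+00  0.00000000e+00  1.00000000e+00]] 56.10083090624486 -0.05018045947974309
```

View pics/t.png

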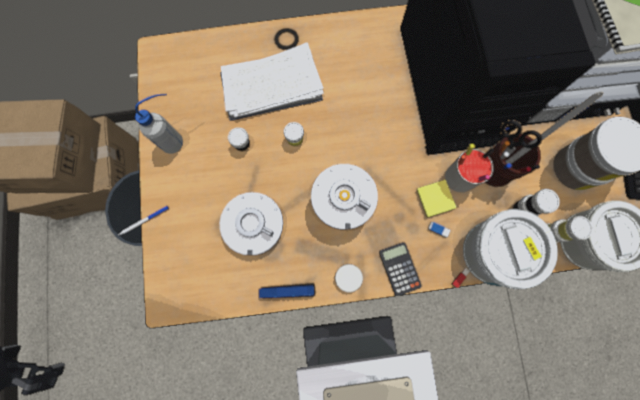

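View pics/s.png

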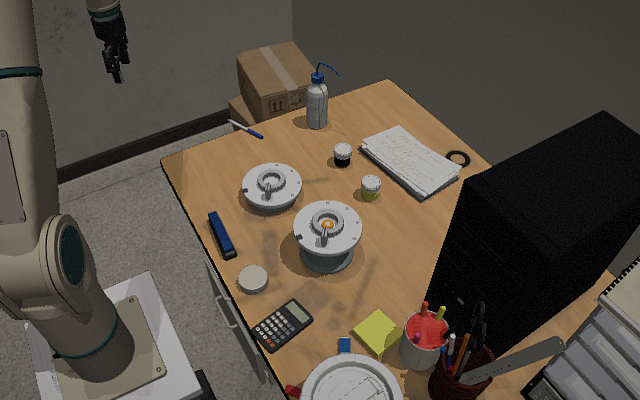

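```bash
python3 - <<'E'
import pickle,cv2,numpy as np
a,b=pickle.load(open("a.pkl","rb"))
A=cv2.resize(b["color"][155:240,300:390],None,fx=6,fy=6,interpolation=2)[:510]
B=cv2.resize(a["color"][190:275,285:370],None,fx=3,fy=3,interpolation=2)
o=np.zeros((510,800,3),np.uint8);o[:,:540]=A;o[:255,545:800]=B
cv2.imwrite("pics/c.png",o)
E
```

```text
(no output)
```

View pics/c.png

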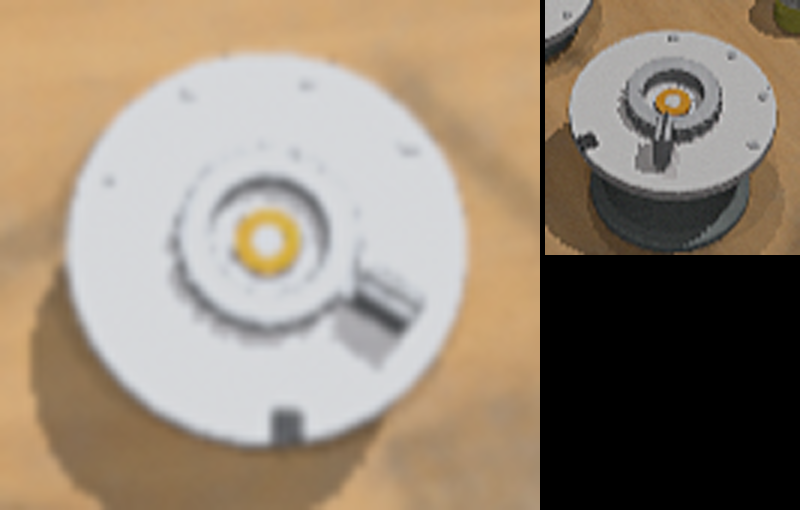

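The crop shows the tall flange centred near pixel (344.4,196.4). The dark mark is at about (347.8,226) and the lever's top at about (364.5,203), so the turn runs clockwise towards the bottom of the picture.

```bash
python3 - <<'E'
from h import *
import pickle
a,b=pickle.load(open("a.pkl","rb"))
g=lambda x,y:(300+(x+.5)/6-.5,155+(y+.5)/6-.5)
c=atz(b,*g(267,249),100)
for e in[(66,249),(467,249),(267,52),(267,447)]: print("R",np.linalg.norm(atz(b,*g(*e),100)-c))
c2=atz(a,285+(673-545)/3,190+110/3,100)
m=atz(b,*g(287,422),103); m2=atz(a,285+(587-545)/3,190+140/3,103)
l=atz(b,*g(390,286),140)
for n,p in(("c",c),("c scene",c2),("mark",m),("mark s",m2),("lever",l)):
    d=(p-c)[:2];print(n,p.round(1),np.hypot(*d).round(1),np.arctan2(d[1],d[0]).round(3))
E
```

```text
R 75.82173860652821
R 75.48418771350237
R 77.52265227119774
R 75.1174825964707
c [526.9  -4.  100. ] 0.0 0.0
c scene [526.5  -9.2 100. ] 5.3 -1.654
mark [460.5  -1.8 103. ] 66.5 3.109
mark s [458.2  -4.  103. ] 68.7 -3.141
lever [499.3 -42.4 140. ] 47.4 -2.194
```

Request:
carry_out([
  {"tx": -0.131,"ty": -0.134,"fingers": 1},
  {"tx": -0.131,"ty": -0.134,"fingers": 1},
  {"tx": -0.131,"ty": -0.134,"fingers": 1},
  {"tx": -0.131,"ty": -0.134,"fingers": 1},
  {"tx": -0.131,"ty": -0.134,"fingers": 1},
  {"tx": -0.131,"ty": -0.134,"fingers": 1},
  {"tx": -0.131,"ty": -0.134,"fingers": 1},
  {"tx": -0.131,"ty": -0.134,"fingers": 1},
  {"tx": -0.131,"ty": -0.134,"fingers": 1},
  {"tx": -0.131,"ty": -0.134,"fingers": 1},
  {"tx": -0.131,"ty": -0.134,"fingers": 1},
  {"tx": -0.131,"ty": -0.134,"fingers": 1},
])

```text
validation failed for argument at $.mo...
```

Request:
carry_out([
  {"twist": 0.056,"fingers": 1},
  {"twist": 0.056,"fingers": 1},
  {"twist": 0.056,"fingers": 1},
  {"twist": 0.056,"fingers": 1},
  {"twist": 0.056,"fingers": 1},
  {"twist": 0.056,"fingers": 1},
  {"twist": 0.056,"fingers": 1},
  {"twist": 0.056,"fingers": 1},
  {"twist": 0.056,"fingers": 1},
  {"twist": 0.056,"fingers": 1},
  {"fingers": 1},
])

```text
validation failed for argument at $.mo...
```

```bash
python3 - <<'E'
from h import *
import pickle
d=cam("wrist","pics/w.png");pickle.dump(d,open("w.pkl","wb"))
s=ctrl.read_state();print(s["clock"],s["eef_pos"],s["tool_rot"],s["qpos"])
E
```

```text
0.15 [272.34622325 589.633418   203.21794555] [-3.14015664e+00 -3.38237256e-05  2.70881709e+00] [-1.20380531  0.62911283  0.03841562  1.51812368 -0.02702372  0.9963082
 -0.01999847]
```

View pics/w.png

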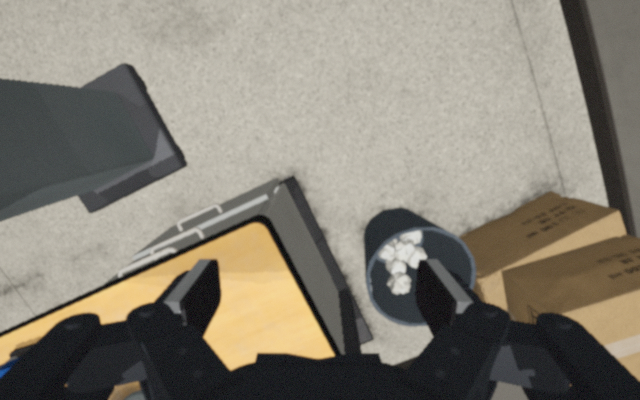

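The move calls were refused, so the arm hasn't moved: the wrist view still shows the floor, bin and desk corner. I'll retry with all keys in every row.

Request:
carry_out([
  {"tx": -0.131,"ty": -0.134,"tz": 0,"twist": 0,"fingers": 1},
  {"tx": -0.131,"ty": -0.134,"tz": 0,"twist": 0,"fingers": 1},
  {"tx": -0.131,"ty": -0.134,"tz": 0,"twist": 0,"fingers": 1},
  {"tx": -0.131,"ty": -0.134,"tz": 0,"twist": 0,"fingers": 1},
  {"tx": -0.131,"ty": -0.134,"tz": 0,"twist": 0,"fingers": 1},
  {"tx": -0.131,"ty": -0.134,"tz": 0,"twist": 0,"fingers": 1},
])

```text
clock: 0.9
eef_pos: [385.9, 270.5, 203.9]
tool_rot: [3.141, 0.0, 2.709]
force: [0.6, 0.6, -0.0]
width: 85.4
gripper_force: 0.0
```

Request:
carry_out([
  {"tx": -0.131,"ty": -0.134,"tz": 0,"twist": 0,"fingers": 1},
  {"tx": -0.131,"ty": -0.134,"tz": 0,"twist": 0,"fingers": 1},
  {"tx": -0.131,"ty": -0.134,"tz": 0,"twist": 0,"fingers": 1},
  {"tx": -0.131,"ty": -0.134,"tz": 0,"twist": 0,"fingers": 1},
  {"tx": -0.131,"ty": -0.134,"tz": 0,"twist": 0,"fingers": 1},
  {"tx": -0.131,"ty": -0.134,"tz": 0,"twist": 0,"fingers": 1},
])

```text
clock: 1.65
eef_pos: [498.8, -47.3, 203.9]
tool_rot: [3.141, 0.0, 2.709]
force: [1.1, 1.2, 0.5]
width: 85.5
gripper_force: 0.0
```

Request:
carry_out([
  {"tx": 0,"ty": 0,"tz": 0,"twist": 0.056,"fingers": 1},
  {"tx": 0,"ty": 0,"tz": 0,"twist": 0.056,"fingers": 1},
  {"tx": 0,"ty": 0,"tz": 0,"twist": 0.056,"fingers": 1},
  {"tx": 0,"ty": 0,"tz": 0,"twist": 0.056,"fingers": 1},
  {"tx": 0,"ty": 0,"tz": 0,"twist": 0.056,"fingers": 1},
  {"tx": 0,"ty": 0,"tz": 0,"twist": 0.056,"fingers": 1},
  {"tx": 0,"ty": 0,"tz": 0,"twist": 0.056,"fingers": 1},
  {"tx": 0,"ty": 0,"tz": 0,"twist": 0.056,"fingers": 1},
  {"tx": 0,"ty": 0,"tz": 0,"twist": 0.056,"fingers": 1},
  {"tx": 0,"ty": 0,"tz": 0,"twist": 0.056,"fingers": 1},
  {"tx": 0,"ty": 0,"tz": 0,"twist": 0,"fingers": 1},
])

```text
clock: 3.02
eef_pos: [498.2, -45.5, 203.6]
tool_rot: [-3.141, 0.001, 0.952]
force: [-0.2, -0.3, -0.2]
width: 85.2
gripper_force: 0.0
```

```bash
python3 - <<'E'
from h import *
import pickle
d=cam("wrist","pics/w2.png");pickle.dump(d,open("w.pkl","wb"))
s=ctrl.read_state();print(s["clock"],s["eef_pos"],s["tool_rot"],s["qpos"])
E
```

```text
3.075 [498.24651515 -45.43503464 203.69619741] [-3.14131002e+00  5.08684707e-04  9.53155454e-01] [-0.37904542  0.47495784  0.60021885  1.93804054 -0.35545855  0.83493185
 -0.20556479]
```

View pics/w2.png

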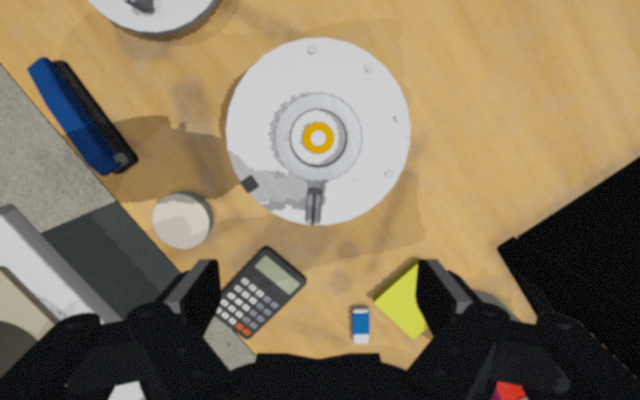

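The wrist view shows the tall flange centred near (318,131), the mark at (250,184), and the lever's top face from about (314,190) to (314,222).

```bash
python3 - <<'E'
from h import *
import pickle
d=pickle.load(open("w.pkl","rb"))
g=cv2.cvtColor(d["color"],6)
A=cv2.resize(d["color"][25:235,215:425],None,fx=2.8,fy=2.8,interpolation=2);cv2.imwrite("pics/w2c.png",A)
E={"L":(226,131),"R":(410,131),"T":(318,38),"B":(318,224)}
w={k:atz(d,*v,100) for k,v in E.items()}
pts=np.float32([p[:2] for p in w.values()]);(cx,cy),r=cv2.minEnclosingCircle(pts);print("c",cx,cy,r)
c=np.array([cx,cy]);
for n,u,v,z in(("mark",250,184,103),("lev in",314,190,140),("lev out",314,222,140),("src",318,137,110)):
    p=atz(d,u,v,z)[:2];q=p-c;print(n,p.round(1),np.hypot(*q).round(1),np.arctan2(q[1],q[0]).round(3))
E
```

```text
c 528.7073974609375 -1.378003716468811 74.77947998046875
mark [4.6e+02 1.0e-01] 68.7 3.12
lev in [505.5 -28.8] 35.9 -2.272
lev out [491.4 -48.5] 60.1 -2.24
src [528.7  -1.3] 0.1 0.923
```

View pics/w2c.png

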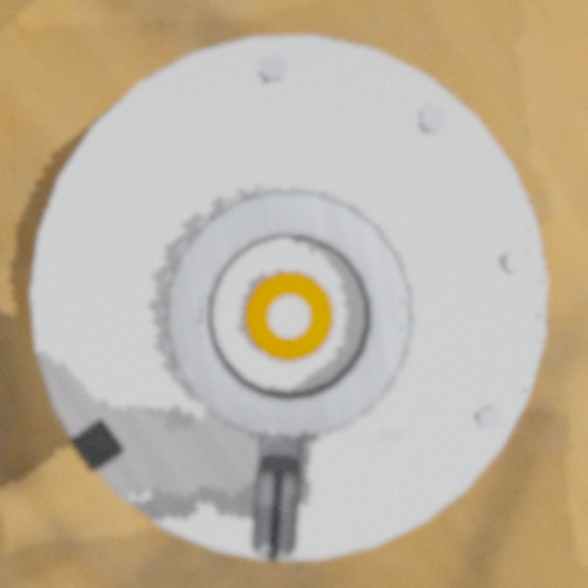

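Request:
carry_out([
  {"tx": 0.008,"ty": -0.008,"tz": 0,"twist": 0,"fingers": 0.5},
  {"tx": 0,"ty": 0,"tz": 0,"twist": 0.02,"fingers": 0.5},
  {"tx": 0,"ty": 0,"tz": 0.06,"twist": 0,"fingers": 0.5},
  {"tx": 0,"ty": 0,"tz": 0.06,"twist": 0,"fingers": 0.5},
  {"tx": 0,"ty": 0,"tz": 0.06,"twist": 0,"fingers": 0.5},
  {"tx": 0,"ty": 0,"tz": 0.06,"twist": 0,"fingers": 0.5},
  {"tx": 0,"ty": 0,"tz": 0.024,"twist": 0,"fingers": 0.5},
  {"tx": 0,"ty": 0,"tz": 0,"twist": 0,"fingers": 0.5},
])

```text
clock: 4.08
eef_pos: [497.6, -42.2, 124.6]
tool_rot: [-3.141, 0.0, 0.887]
force: [0.3, -0.5, -0.1]
width: 42.9
gripper_force: 0.0
```

```bash
python3 - <<'E'
from h import *
import pickle
d=cam("wrist","pics/w3.png");pickle.dump(d,open("w.pkl","wb"))
s=ctrl.read_state();print(s["clock"],s["eef_pos"],s["tool_rot"],s["force"],s["width"])
E
```

```text
4.125 [498.06910734 -42.34219257 124.9877797 ] [ 3.14135346e+00 -3.12430547e-04  8.87003761e-01] [-0.69491017 -0.35380585  0.60937987] 42.71804161007551
```

View pics/w3.png

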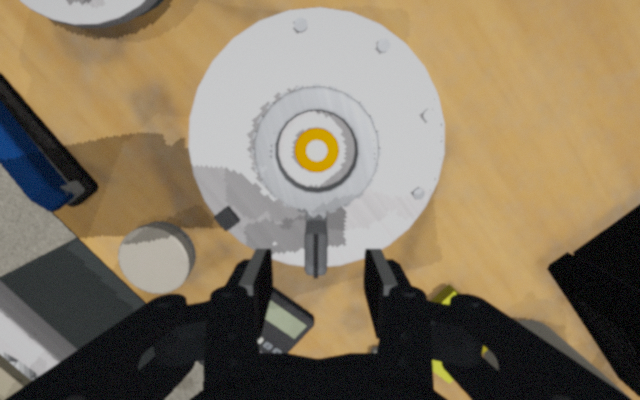

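The fin at x≈315 stands centred between the fingers, whose inner faces are at about 270 and 366. I'll refit the axis, mark and lever from this closer view.

```bash
python3 - <<'E'
from h import *
import pickle
from scipy.optimize import least_squares
d=pickle.load(open("w.pkl","rb"))
P=np.array([atz(d,u,v,100)[:2] for u,v in[(189.5,130),(444.5,130),(317,8.5),(206,65),(428,65)]])
s=least_squares(lambda x:np.hypot(*(P-x).T)-76,[527,-2]);c=s.x;print(c,s.fun.round(1))
for n,u,v,z in(("mark",227.5,217,103),("lev in",316,222,140),("lev out",315.5,276,140),("src",317,150,110)):
    p=atz(d,u,v,z)[:2];q=p-c;print(n,p.round(1),np.hypot(*q).round(1),np.arctan2(q[1],q[0]).round(3))
t=np.array([498.,-42.3])-c;print(np.hypot(*t),np.arctan2(t[1],t[0]))
E
```

```text
[528.03783385  -2.69081971] [-1.4 -1.4 -1.   1.2  1.2]
mark [460.8   1. ] 67.3 3.087
lev in [508.2 -26.4] 30.9 -2.268
lev out [489.5 -48.8] 60.1 -2.267
src [528.8  -1.8] 1.2 0.85
49.71074960382081 -2.219623449756016
```

Request:
carry_out([
  {"tx": 0,"ty": 0,"tz": 0,"twist": 0,"fingers": 0},
  {"tx": 0,"ty": 0,"tz": 0,"twist": 0,"fingers": 0},
  {"tx": 0,"ty": 0,"tz": 0,"twist": 0,"fingers": 0},
  {"tx": 0,"ty": 0,"tz": 0,"twist": 0,"fingers": 0},
  {"tx": 0,"ty": 0,"tz": 0,"twist": 0,"fingers": 0},
  {"tx": 0,"ty": 0,"tz": 0,"twist": 0,"fingers": 0},
])

```text
clock: 4.88
eef_pos: [497.8, -42.3, 124.7]
tool_rot: [-3.142, 0.0, 0.887]
force: [-0.6, -0.1, 0.5]
width: 0.2
gripper_force: 0.0
```

Request:
carry_out([
  {"tx": 0.0008,"ty": -0.0166,"tz": 0,"twist": 0.0318,"fingers": 0},
  {"tx": 0.0008,"ty": -0.0166,"tz": 0,"twist": 0.0318,"fingers": 0},
  {"tx": 0.0008,"ty": -0.0166,"tz": 0,"twist": 0.0318,"fingers": 0},
])

```text
clock: 5.25
eef_pos: [487.7, -31.2, 124.7]
tool_rot: [-3.141, 0.0, 0.584]
force: [0.3, 0.4, -0.4]
width: 0.2
gripper_force: 0.0
```

The fingers shut completely, so there's nothing between them. I need to look.

```bash
python3 - <<'E'
from h import *
import pickle
d=cam("wrist");a=cam("scene");b=cam("top");pickle.dump((d,a,b),open("w.pkl","wb"))
o=np.zeros((600,800,3),np.uint8);o[:400,:640]=d["color"]
o[400:600,:320]=cv2.resize(a["color"][190:265,270:390],(320,200));o[400:600,330:650]=cv2.resize(b["color"][155:240,285:421],(320,200))
cv2.imwrite("pics/w4.png",o)
s=ctrl.read_state();print(s["clock"],s["eef_pos"],s["tool_rot"],s["force"],s["width"])
E
```

```text
5.4 [487.68757961 -31.08311636 124.61860836] [3.14157369e+00 3.38610468e-04 5.88998713e-01] [ 0.93778873 -0.63904328 -0.8494493 ] 0.17910900380805062
```

View pics/w4.png

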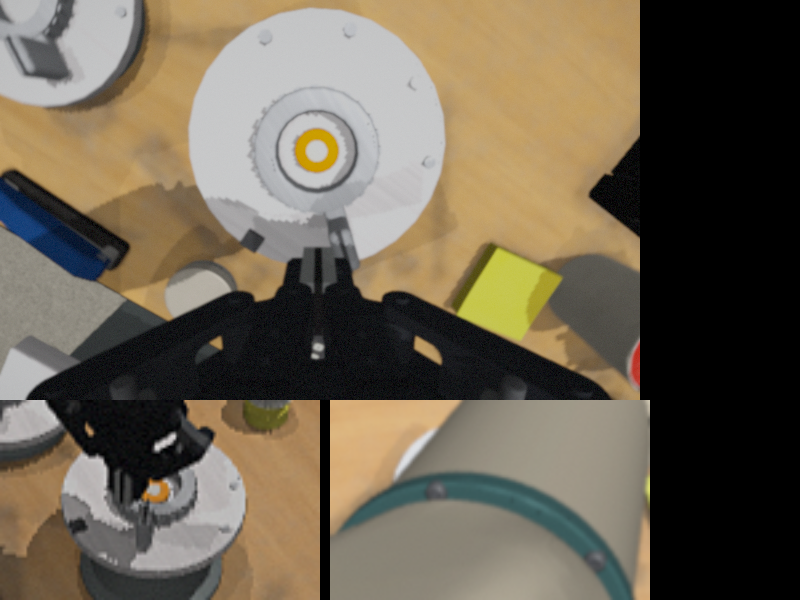

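```bash
python3 - <<'E'
from h import *
import pickle
w,a,b=pickle.load(open("w.pkl","rb"))
t=np.array([487.7,-31.1,124.6])
for n,d in(("w",w),("s",a)):
    print(n,"tip",proj(d,t-[0,0,11]),"tcp",proj(d,t),"up30",proj(d,t+[0,0,30]))
    for ang in(-2.27,-2.57):
        c=np.array([528.3,-2.2]);e=np.array([np.cos(ang),np.sin(ang)])
        print(ang,[proj(d,[*(c+e*r),z]).round(0) for r,z in((38,140),(62,140),(38,106),(62,106))])
    print("axis100",proj(d,[528.3,-2.2,100]))
T=np.array(w["world_from_camera"]);print(T.round(2))
E
```

```text
w tip [319.99123182 238.33031906] tcp [320.11221436 245.39665418] up30 [320.52651002 269.62503675]
-2.27 [array([339., 232.]), array([351., 274.]), array([335., 213.]), array([346., 249.])]
-2.57 [array([316., 235.]), array([315., 279.]), array([316., 215.]), array([316., 253.])]
axis100 [316.90231371 149.74205738]
s tip [317.47190201 236.79864004] tcp [317.52324177 233.54951177] up30 [317.66785435 224.40840371]
-2.27 [array([324., 226.]), array([323., 235.]), array([324., 236.]), array([322., 245.])]
-2.57 [array([319., 225.]), array([314., 233.]), array([319., 235.]), array([314., 243.])]
axis100 [326.68447933 224.17603785]
[[ 5.5000e-01  8.1000e-01  2.2000e-01  5.4378e+02]
 [-8.4000e-01  5.3000e-01  1.5000e-01  7.2900e+00]
 [-0.0000e+00 -2.7000e-01  9.6000e-01  2.9403e+02]
 [ 0.0000e+00  0.0000e+00  0.0000e+00  1.0000e+00]]
```

```bash
python3 - <<'E'
from h import *
import pickle
w,a,b=pickle.load(open("w.pkl","rb"))
t=np.array([487.7,-31.1,124.6]);p=.589;X=np.array([np.cos(p),np.sin(p),0])
def crop(d,x0,y0,W,H,k):
    A=cv2.resize(d["color"][y0:y0+H,x0:x0+W],None,fx=k,fy=k,interpolation=cv2.INTER_CUBIC)
    for z,col in((-11,(0,0,255)),(6,(0,255,0)),(21,(255,0,255))):
        q=[((proj(d,t+X*s+[0,0,z])-[x0,y0]+.5)*k).astype(int) for s in(-11,11)]
        cv2.line(A,tuple(map(int,q[0])),tuple(map(int,q[1])),col,1)
    return A
o=np.zeros((600,800,3),np.uint8)
A=crop(w,270,190,100,120,4);o[:480,:400]=A
B=crop(a,285,175,65,85,6);o[:510,405:795]=B
cv2.imwrite("pics/w5.png",o)
E
```

```text
(no output)
```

View pics/w5.png

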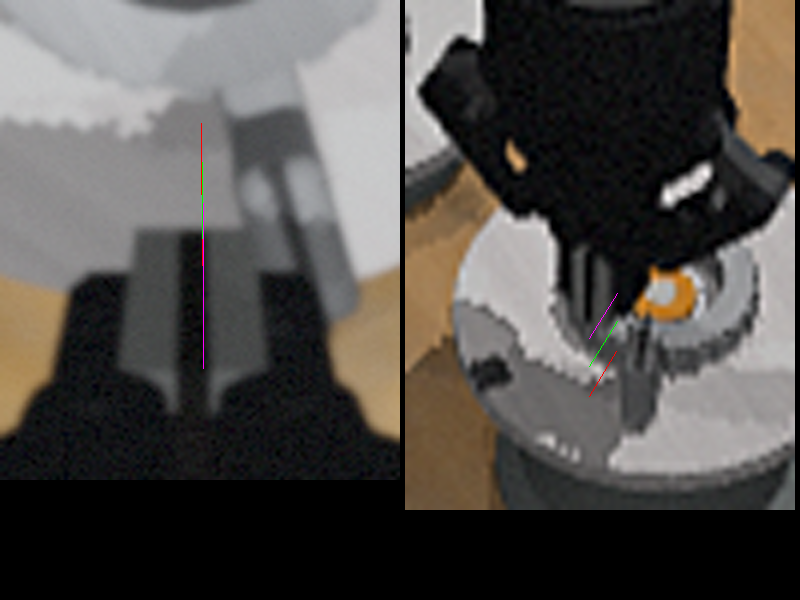

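The overlay settles it. In both cameras the real fingertips line up with the magenta line, 21 mm above the TCP, so they stand at z≈145 and closed just over the fin (top at 140). The fin is still at -2.26 rad, unmoved. I'll go back, open, and descend 31 mm further.

Request:
carry_out([
  {"tx": 0.0067,"ty": 0.0437,"tz": 0,"twist": 0,"fingers": 0.5},
  {"tx": 0,"ty": 0,"tz": 0,"twist": -0.0475,"fingers": 0.5},
  {"tx": 0,"ty": 0,"tz": 0,"twist": -0.0475,"fingers": 0.5},
  {"tx": 0,"ty": 0,"tz": 0,"twist": 0,"fingers": 0.5},
  {"tx": 0,"ty": 0,"tz": 0,"twist": 0,"fingers": 0.5},
])

```text
clock: 6.02
eef_pos: [497.1, -41.7, 124.8]
tool_rot: [3.141, -0.0, 0.883]
force: [-0.2, -0.9, 0.0]
width: 43.2
gripper_force: 0.0
```

Request:
carry_out([
  {"tx": 0,"ty": 0,"tz": 0.03,"twist": 0,"fingers": 0.5},
  {"tx": 0,"ty": 0,"tz": 0.03,"twist": 0,"fingers": 0.5},
  {"tx": 0,"ty": 0,"tz": 0.025,"twist": 0,"fingers": 0.5},
  {"tx": 0,"ty": 0,"tz": 0,"twist": 0,"fingers": 0.5},
])

```text
clock: 6.52
eef_pos: [496.1, -41.0, 98.4]
tool_rot: [-3.14, 0.001, 0.885]
force: [0.2, -0.1, 0.1]
width: 42.5
gripper_force: 0.0
```

Request:
carry_out([
  {"tx": 0,"ty": 0,"tz": 0,"twist": 0,"fingers": 0},
  {"tx": 0,"ty": 0,"tz": 0,"twist": 0,"fingers": 0},
  {"tx": 0,"ty": 0,"tz": 0,"twist": 0,"fingers": 0},
  {"tx": 0,"ty": 0,"tz": 0,"twist": 0,"fingers": 0},
  {"tx": 0,"ty": 0,"tz": 0,"twist": 0,"fingers": 0},
])

```text
clock: 7.15
eef_pos: [497.0, -41.3, 99.5]
tool_rot: [3.141, -0.0, 0.885]
force: [0.2, -0.9, 5.3]
width: 10.2
gripper_force: 61.0
```

Gripped, at 61 N. Now the arc, in parts.

Request:
carry_out([
  {"tx": 0.0008,"ty": -0.0166,"tz": 0,"twist": 0.0318,"fingers": 0},
  {"tx": 0.0008,"ty": -0.0166,"tz": 0,"twist": 0.0318,"fingers": 0},
  {"tx": 0.0008,"ty": -0.0166,"tz": 0,"twist": 0.0318,"fingers": 0},
])

```text
clock: 7.52
eef_pos: [487.4, -30.4, 99.6]
tool_rot: [3.14, -0.001, 0.583]
force: [1.2, -0.9, 4.2]
width: 10.0
gripper_force: 60.9
```

Request:
carry_out([
  {"tx": 0.0008,"ty": -0.0166,"tz": 0,"twist": 0.0318,"fingers": 0},
  {"tx": 0.0008,"ty": -0.0166,"tz": 0,"twist": 0.0318,"fingers": 0},
  {"tx": 0.0008,"ty": -0.0166,"tz": 0,"twist": 0.0318,"fingers": 0},
  {"tx": 0.0008,"ty": -0.0166,"tz": 0,"twist": 0.0318,"fingers": 0},
  {"tx": 0,"ty": 0,"tz": 0,"twist": 0,"fingers": 0},
])

```text
clock: 8.15
eef_pos: [480.0, -12.2, 99.6]
tool_rot: [3.14, -0.001, 0.185]
force: [0.3, -1.1, 4.3]
width: 10.0
gripper_force: 61.0
```

Request:
carry_out([
  {"tx": 0.0008,"ty": -0.0166,"tz": 0,"twist": 0.0318,"fingers": 0},
  {"tx": 0.0007,"ty": -0.0155,"tz": 0,"twist": 0.0297,"fingers": 0},
  {"tx": 0,"ty": 0,"tz": 0,"twist": 0,"fingers": 0},
  {"tx": 0,"ty": 0,"tz": 0,"twist": 0,"fingers": 0},
])

```text
clock: 8.65
eef_pos: [479.3, -2.7, 99.5]
tool_rot: [3.141, -0.002, -0.007]
force: [0.6, -1.6, 5.3]
width: 10.3
gripper_force: 61.0
```

Request:
carry_out([
  {"tx": 0,"ty": 0,"tz": 0,"twist": 0,"fingers": 0.5},
  {"tx": 0,"ty": 0,"tz": 0,"twist": 0,"fingers": 0.5},
  {"tx": 0,"ty": 0,"tz": 0,"twist": 0,"fingers": 0.5},
  {"tx": 0,"ty": 0,"tz": 0,"twist": 0,"fingers": 0.5},
  {"tx": 0,"ty": 0,"tz": -0.1,"twist": 0,"fingers": 0.5},
  {"tx": 0,"ty": 0,"tz": -0.1,"twist": 0,"fingers": 0.5},
  {"tx": -0.05,"ty": 0,"tz": -0.1,"twist": 0,"fingers": 0.5},
  {"tx": 0,"ty": 0,"tz": 0,"twist": 0,"fingers": 0.5},
])

```text
clock: 9.65
eef_pos: [463.7, -2.0, 190.6]
tool_rot: [-3.14, -0.003, -0.007]
force: [-0.5, 0.7, -0.6]
width: 42.9
gripper_force: 0.0
```

```bash
python3 - <<'E'
from h import *
import pickle
d=cam("wrist");pickle.dump(d,open("w.pkl","wb"))
s=ctrl.read_state();print(s["clock"],s["eef_pos"],s["tool_rot"],s["force"],s["width"])
c=proj(d,[528.3,-2.2,100]);print(c,proj(d,[460,0,100]))
x0,y0=map(int,c-[100,75]);x0=max(x0,0);y0=max(y0,0);print(x0,y0)
cv2.imwrite("pics/w6.png",cv2.resize(d["color"][y0:y0+150,x0:x0+200],None,fx=4,fy=4,interpolation=cv2.INTER_CUBIC))
E
```

```text
9.7 [463.56596321  -1.57310728 189.6299485 ] [-3.14064008e+00 -1.41098581e-03 -6.64298244e-03] [-0.21986655  0.16564035 -0.21858752] 42.408031879810046
[319.67537375 121.38855188] [317.55264397 207.536527  ]
219 46
```

View pics/w6.png

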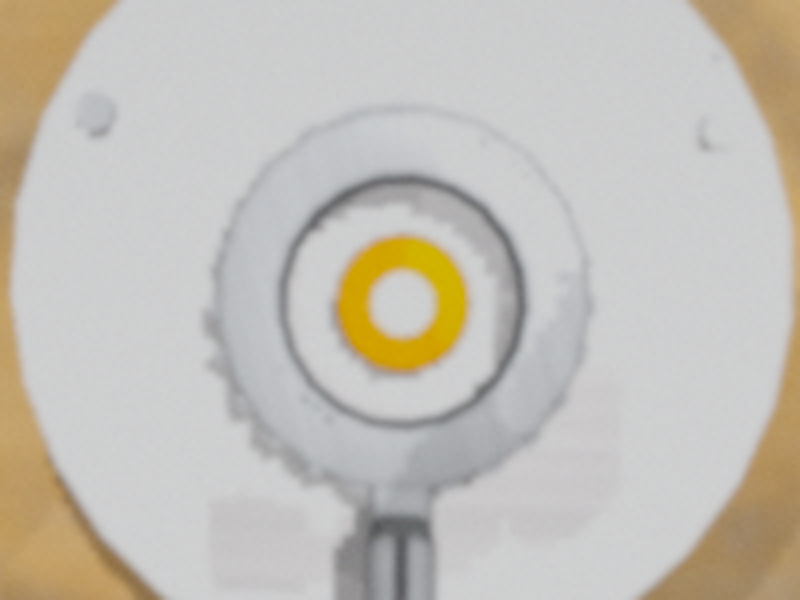

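The crop shows the fin running straight down the picture at about column 319.2, with the collar axis at about 319.5, but it cuts off the mark. My ten views are used up, so I'll move the arm aside and check numerically.

Request:
carry_out([
  {"tx": 0,"ty": -0.17,"tz": 0,"twist": 0,"fingers": 0.5},
  {"tx": 0,"ty": -0.17,"tz": 0,"twist": 0,"fingers": 0.5},
  {"tx": 0,"ty": 0,"tz": 0,"twist": 0,"fingers": 0.5},
])

```text
clock: 10.07
eef_pos: [463.3, 104.6, 187.4]
tool_rot: [-3.141, 0.003, 0.001]
force: [0.8, 0.5, -0.3]
width: 42.7
gripper_force: 0.0
```

```bash
cat > m.py <<'E'
from h import *
c=np.array([528.3,-2.2])
for n in("wrist","scene","top"):
    d=cam(n);g=cv2.cvtColor(d["color"],6).astype(float)
    # rectify flange plane z=103 to polar, axis-centred grid (0.5 mm)
    def patch(x,y,z): 
        pts=np.array([proj(d,[a,b,z]) for a,b in zip(x.ravel(),y.ravel())],np.float32).reshape(*x.shape,2)
        return cv2.remap(g.astype(np.float32),pts[...,0],pts[...,1],1)
    x,y=np.meshgrid(np.arange(450,476,.5),np.arange(-22,22,.5),indexing="ij")
    m=patch(x,y,103);k=(m<85)&(np.hypot(x-c[0],y-c[1])<76)
    print(n,"dark",k.sum()*.25,"mm2 centroid",x[k].mean().round(1) if k.any() else 0,y[k].mean().round(1) if k.any() else 0)
    # orange source ring at ~z110 as axis check
    h=cv2.cvtColor(d["color"],cv2.COLOR_BGR2HSV);o=cv2.inRange(h,(12,150,120),(30,255,255))
    u,v=proj(d,[*c,110]);Y,X=np.nonzero(o);q=np.hypot(X-u,Y-v)<30
    if q.any(): print("  src",atz(d,X[q].mean(),Y[q].mean(),110).round(1))
    xs=np.arange(455,500,3.);ys=np.arange(-24,25,3.);xx,yy=np.meshgrid(xs,ys,indexing="ij")
    print("  z140 plane, rows x=455.. cols y=-24..24");print(patch(xx,yy,140).astype(int))
E
python3 m.py
```

```text
wrist dark 221.0 mm2 centroid 467.1 -3.1
  src [528.3   1.1 110. ]
  z140 plane, rows x=455.. cols y=-24..24
[[ 44  67  90 120 136 144 148 145 148 152 159 161 165 167 166 166 162]
 [145 147 146 146 147 147 148 149 149 148 152 162 166 166 168 168 167]
 [153 150 147 148 148 145 151 149 150 147 150 160 165 167 168 169 169]
 [156 153 149 147 150 150 151 149 149 150 153 159 151 154 155 161 171]
 [152 154 150 150 152 150 152 137 120 172 197 202 123  95  96  93 168]
 [152 154 153 151 160 185 188 164 145 174 105 177 121  84  65  69 146]
 [150 153 154 184 203 205 195 168 152 175  91  71  78  71  66  74 144]
 [148 173 201 205 205 204 195 165 155 173  87  68  70  70 130 133 148]
 [188 204 205 204 204 205 193 164 157 165  83  68  68  65 118 141 145]
 [204 204 204 205 204 204 192 160 159 159  83  68  70  69 119 130 144]
 [204 203 205 205 205 204 191 160 155 161  82  69  69  69 119 132 146]
 [204 204 204 203 205 204 193 154 142 156  82  68  67  68 122 128 144]
 [205 204 204 204 204 204 204 186 130 106  86  77  74  70 115 128 180]
 [203 204 204 205 204 205 203 204 204 200 144 131 131 101 114 127 19
[... 1721 characters left out ...]
222 222 221 201 184 155 166 116 121 143 176 219 222 222 222]
 [222 222 222 223 219 191 188 160 177 122 122 141 170 218 223 223 222]
 [222 222 222 222 219 194 190 153 169 114 118 156 199 220 223 223 223]
 [222 222 222 222 220 206 202 154 156 102 122 191 221 223 223 222 209]
 [222 222 222 222 221 210 203 153 154 108 123 187 219 223 223 221 176]
 [222 222 222 220 215 196 190 153 161 120 121 153 187 216 221 221 164]
 [223 222 221 208 184 159 165 142 159 130 115 128 151 175 191 216 171]
 [223 220 199 161 154 144 156 162 173 155 133 116 124 136 151 186 161]
 [214 199 175 171 187 190 194 199 198 194 185 162 142 132 128 152 129]
 [182 176 201 218 215 207 206 207 207 207 204 197 192 170 130 120 104]]
```

```bash
python3 - <<'E'
from h import *
d=cam("wrist");g=cv2.cvtColor(d["color"],6).astype(np.float32)
def patch(xs,ys,z):
    return np.array([[cv2.getRectSubPix(g,(1,1),tuple(map(float,proj(d,[a,b,z]))))[0,0] for b in ys] for a in xs]).astype(int)
print("mark z103 x448..472, y -14..18 step2");print(patch(np.arange(448,473,2),np.arange(-14,19,2),103))
print("fin z140 y -10..10 step1");print(patch([470,475,480,485,488],np.arange(-10,11),140))
# flange circle: edge scan along +-y through x=528 and +x side
for a in(0,.5,1,-.5,-1,1.57,-1.57,2,-2,2.4,-2.4):
    r=np.arange(66,86,.5);v=[float(cv2.getRectSubPix(g,(1,1),tuple(map(float,proj(d,[528.3+q*np.cos(a),-1+q*np.sin(a),100]))))[0,0]) for q in r]
    print(a,r[np.argmin(np.diff(v))],round(min(np.diff(v))))
E
```

```text
mark z103 x448..472, y -14..18 step2
[[150 152 159 164 166 166 167 166 168 169 167 167 168 168 166 167 167]
 [147 151 155 162 164 165 167 169 170 169 169 170 170 169 169 170 169]
 [150 151 156 161 165 159 156 162 164 165 165 169 170 171 170 170 170]
 [157 163 169 175 176 136 106 112 113 115 116 149 172 173 171 170 170]
 [164 179 195 201 198 139  94  89  85  86  78 121 165 176 187 185 181]
 [157 139 149 191 199 140  92  87  76  73  59 106 148 159 190 203 202]
 [168 149 104 112 164 131  94  84  56  54  50 106 144 146 166 199 205]
 [172 147 100  70  81  84  85  73  58  56  54 111 142 144 151 188 204]
 [172 147  98  68  66  74  68  65  55  56  57 119 144 148 185 199 204]
 [171 147  98  66  68  66  67  70  88 114 116 135 148 149 190 205 205]
 [171 144  94  68  68  66  69  67  87 139 145 146 146 147 187 204 205]
 [170 142  93  70  69  67  66  64  79 128 135 141 144 146 182 205 205]
 [171 143  93  67  67  67  67  67  82 124 128 137 144 145 184 205 204]]
fin z140 y -10..10 step1
[[181 188 194 198 195 186 183 181 147 106 112 145 164 166 152 130 107 110
  140 170 176]
 [205 205 205 204 199 187 190 183 144 105 113 153 171 168 152 131  99  75
   67  67  68]
 [205 205 205 204 198 187 187 176 133  98 118 161 174 165 149 124  92  72
   68  67  66]
 [204 204 204 202 195 180 173 162 121  94 126 168 178 169 151 127  93  72
   70  71  67]
 [204 204 204 203 196 179 169 159 124  93 118 163 174 165 148 121  91  74
   69  70  69]]
0 74.5 -7
0.5 74.0 -11
1 74.5 -19
-0.5 75.0 -10
-1 75.0 -7
1.57 74.5 -28
-1.57 75.0 -11
2 75.0 -20
-2 75.0 -11
2.4 75.0 -21
-2.4 75.0 -12
```

Lever direction is about 3.13 rad and the mark about 3.10, averaged over four sightings, so the collar is roughly 0.03 rad short. I'll regrip 1.5 mm further round, which centres the fin there.

Request:
carry_out([
  {"tx": 0,"ty": 0.17,"tz": 0,"twist": 0,"fingers": 0.5},
  {"tx": 0.05,"ty": 0.165,"tz": 0,"twist": 0,"fingers": 0.5},
  {"tx": 0,"ty": 0,"tz": 0,"twist": 0.0095,"fingers": 0.5},
  {"tx": 0,"ty": 0,"tz": 0,"twist": 0,"fingers": 0.5},
  {"tx": 0,"ty": 0,"tz": 0,"twist": 0,"fingers": 0.5},
])

```text
clock: 10.9
eef_pos: [477.9, 0.4, 188.9]
tool_rot: [-3.141, 0.001, -0.035]
force: [0.4, 0.9, -0.2]
width: 42.8
gripper_force: 0.0
```

Request:
carry_out([
  {"tx": 0,"ty": 0,"tz": 0.1,"twist": 0,"fingers": 0.5},
  {"tx": 0,"ty": 0,"tz": 0.06,"twist": 0,"fingers": 0.5},
  {"tx": 0,"ty": 0,"tz": 0,"twist": 0,"fingers": 0.5},
  {"tx": 0,"ty": 0,"tz": 0,"twist": 0,"fingers": 0.5},
])

```text
clock: 11.4
eef_pos: [478.7, -0.1, 141.7]
tool_rot: [3.142, -0.001, -0.036]
force: [-0.0, -0.4, 0.1]
width: 42.5
gripper_force: 0.0
```

Request:
carry_out([
  {"tx": 0,"ty": 0.002,"tz": 0.07,"twist": 0,"fingers": 0.5},
  {"tx": 0,"ty": 0,"tz": 0.07,"twist": 0,"fingers": 0.5},
  {"tx": 0,"ty": 0,"tz": 0,"twist": 0,"fingers": 0.5},
  {"tx": 0,"ty": 0,"tz": 0,"twist": 0,"fingers": 0},
  {"tx": 0,"ty": 0,"tz": 0,"twist": 0,"fingers": 0},
  {"tx": 0,"ty": 0,"tz": 0,"twist": 0,"fingers": 0},
  {"tx": 0,"ty": 0,"tz": 0,"twist": 0,"fingers": 0},
  {"tx": 0,"ty": 0,"tz": 0,"twist": 0,"fingers": 0},
])

```text
clock: 12.4
eef_pos: [479.0, -1.5, 100.4]
tool_rot: [-3.141, -0.002, -0.037]
force: [-1.2, -0.1, 6.1]
width: 10.1
gripper_force: 60.4
```

Request:
carry_out([
  {"tx": 0,"ty": 0,"tz": 0,"twist": 0,"fingers": 0.5},
  {"tx": 0,"ty": 0,"tz": 0,"twist": 0,"fingers": 0.5},
  {"tx": 0,"ty": 0,"tz": 0,"twist": 0,"fingers": 0.5},
  {"tx": 0,"ty": 0,"tz": 0,"twist": 0,"fingers": 0.5},
  {"tx": 0,"ty": 0,"tz": -0.1,"twist": 0,"fingers": 0.5},
  {"tx": 0,"ty": 0,"tz": -0.1,"twist": 0,"fingers": 0.5},
  {"tx": -0.05,"ty": 0,"tz": -0.1,"twist": 0,"fingers": 0.5},
  {"tx": 0,"ty": -0.17,"tz": 0,"twist": 0,"fingers": 0.5},
  {"tx": 0,"ty": -0.17,"tz": 0,"twist": 0,"fingers": 0.5},
  {"tx": 0,"ty": 0,"tz": 0,"twist": 0,"fingers": 0.5},
  {"tx": 0,"ty": 0,"tz": 0,"twist": 0,"fingers": 0.5},
])

```text
clock: 13.78
eef_pos: [466.9, 100.7, 189.2]
tool_rot: [3.141, 0.0, -0.037]
force: [-0.1, -0.1, 0.2]
width: 42.8
gripper_force: 0.0
```

```bash
python3 - <<'E'
from h import *
d=cam("wrist");g=cv2.cvtColor(d["color"],6).astype(np.float32)
print(ctrl.read_state()["eef_pos"])
P=lambda x,y,z:float(cv2.getRectSubPix(g,(1,1),tuple(map(float,proj(d,[x,y,z]))))[0,0])
print("mark");print(np.array([[P(a,b,103) for b in range(-10,15)] for a in(454,456,458,460,462)]).astype(int))
print("fin");print(np.array([[P(a,b,140) for b in range(-10,13)] for a in(470,475,480,485,488)]).astype(int))
for a in(1,-1,1.57,-1.57,2,-2,2.4,-2.4):
    r=np.arange(66,86,.25);v=np.diff([P(528.3+q*np.cos(a),-1+q*np.sin(a),100) for q in r]);print(a,r[np.argmin(v)])
E
```

```text
[466.96220006 100.08116605 189.26331442]
mark
[[167 171 174 175 174 161 134 115 111 113 117 114 115 118 118 117 118 129
  150 168 172 171 171 172 171]
 [177 187 195 199 197 178 136 102  93  94  96  95  94  93  88  83  79  97
  149 181 183 180 185 188 188]
 [137 133 147 173 183 171 133  98  93  93  94  93  84  83  80  74  65  83
  129 159 162 160 171 177 180]
 [142 119  94  90 106 112 103  92  91  92  88  78  68  62  56  56  51  76
  112 137 146 147 147 148 149]
 [139 117  93  74  72  70  72  75  82  84  78  69  60  56  57  54  55  74
  114 136 141 143 142 143 146]]
fin
[[173 180 186 191 196 198 190 184 184 163 120 110 149 177 171 156 138 115
  113 138 147 122  93]
 [203 203 204 204 204 200 190 187 186 160 117 108 148 172 170 156 135 105
   77  69  69  69  69]
 [204 204 204 204 204 196 186 186 180 141 100 111 153 172 166 150 126  93
   74  67  65  67  66]
 [205 204 204 204 202 196 184 182 163 124  97 123 166 178 168 148 124  91
   72  69  67  69  68]
 [204 204 203 203 204 195 178 170 156 117  87 109 153 171 162 145 120  88
   71  68  67  68  69]]
1 74.0
-1 75.25
1.57 74.5
-1.57 75.5
2 74.75
-2 75.25
2.4 75.0
-2.4 75.5
```

```bash
python3 -c "
from h import *
print(job.finish_job())"
```

```text
the job is handed in; nothing more can be done
None
```

The tall chamber's collar is turned clockwise to the mark, with the lever within about 0.01 rad of it by my last wrist-camera measurement; I let go, left the low chamber alone, and handed the job in at about 14 s of the 35 s allowed.

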